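# Index a worm-driven rotary table up to a stop pin

### The arm

A 7-joint arm with a two-finger parallel gripper is mounted at the origin on the work surface. World frame = base frame: x ahead of the robot, y to its left, z up, the work surface at z = 0. Lengths are in m, angles in rad, forces in N, time in s.
With the tool pointing down it reaches from about 0.4 to 0.875 m from the base axis. Payload 19.3 kg.
Tool frame: the origin (TCP) lies on the centre line of the jaws, within the pads' length; the fingertips stand 14 mm ahead of it and the grasp point (between the pads) lies 5 mm behind it; x points along the fingers, y is the direction in which the jaws open and shut, and the axes are right-handed (so a half turn about x gives the same grasp; the last joint's range is limited). The gripper opens to 85 mm and grips with 20 to 120 N. Pads are 22 mm wide; open, the fingers measure 114 mm over their backs; the gripper's body (76 mm by 85 mm) begins 54 mm behind the grasp point. The pads swing forward as they close: fully open they stand 13 mm farther back than shut.
Start: joints at [-1.324, 0.521, -0.036, 1.599, 0.021, 1.021, -0.113], TCP at [0.195, 0.594, 0.245] pointing down, gripper open.
Joint ranges: [-2.91, 2.91], [-0.3, 2.13], [-1.5, 1.42], [0.17, 2.43], [-1.26, 4.41], [0.16, 1.93], [-2.52, 2.52]. Speed limits (rad/s): [1.89, 1.89, 2.39, 2.39, 3.01, 3.01, 3.01].

### API

Orientations are given as [roll, pitch, yaw] about the fixed x, y, z axes, in that order (R = Rz(yaw) Ry(pitch) Rx(roll)).
In Python, from workcell import monitor, optics, bot gives the robot as it stands.
- The arm moves only by the tool arm_command, never from a script. Its arguments are lists of equal length, an entry for each row: "delta_pos": the shift along the tool's x, y, z as a fraction of full scale, a list of three; "rotation": the turn, a rotation vector about the tool's x, y, z as a fraction of full scale, a list of three. In form: {"delta_pos": [[dx, dy, dz], ...], "rotation": [[wx, wy, wz], ...]}. A call has 1 to 10 rows; each row shifts and turns the pose as measured when the row begins, along the tool's axes as they then stand; what a row does not reach is not made up. Full scale, the value 1, is 30 mm for a shift and 6 degrees for a turn. A row lasts 1/10 s, in which the tool goes at most 50 mm and 8.59 degrees, less where a joint would pass 70% of its speed; a pose out of reach is approached as far as the arm can. A call with a number of a shift or a turn outside -1 to 1 is refused whole. A call with a gripper value outside its range is refused whole. "gripper" is the closure, from -1 (fully open) to 1 (shut), so that 0 is half open, set as the call begins (left out, the last holds). The fingers move at their own pace and stop on an object; "grip_force" is the grip in N (left out, the last holds). Time passes only in rows, so rows that do not move let the fingers close. It gives the time, the measured TCP pose, the force and the opening at its end, in the units of the state.
- monitor.observe(): the state, without advancing time (a new reading comes with each control period).
- optics.grab_frame(name): name is "scene" or "side" or "wrist"; returns the picture (400x640x3 uint8, red, green, blue); there is no depth.
- optics.camera_params(name): a dict with "fx", "fy", "cx", "cy" (pixels), "origin" and "rotation" of the camera in the world. Camera axes: x right, y down, z forward; pixel columns grow to the right and rows downward; lengths in m; the calibration is good to about 2 mm. A picture is of the moment at which its call begins: read the wrist's pose just before it. camera_params takes no time and is no camera call; for the wrist camera it gives the pose at the moment of the call.
- bot.job_done(): hands the job in, once; it reports no verdict.
The state is a dict: "clock": time; "qpos": joint angles; "qd": joint speeds; "joint_efforts": joint torques, N m; "position": TCP position; "tool_rot": TCP orientation; "force": force on the tool from outside, world axes, zero at the start; "moment": the same for the moment, N m; "grip_width": finger opening in m.
Only numpy, scipy, OpenCV 4.12 (cv2) and the standard library are available. Lean on these libraries where they do the work, as an engineer would, in place of code of your own. Each camera call takes 0.05 s, during which the arm holds its last target. There are 200 camera calls.

### The job

Set the thick stop pin from the wooden rack upright and fully home in the hole of the stop block beside the rotary table. Then wind the worm handwheel clockwise, turn after turn, until the adjusting screw on the table's stop arm comes up and rests firmly against the pin, and let go leaving it bearing there. Feel for the contact and do not force it: the worm multiplies your push and would bend the pin. Leave the thin dowel in the rack alone.

Things in the scene. Friction and masses are not known exactly. Their poses are not given: they have to be found in the camera images.
- pin_grip (a point): Grip point of the thick stop pin: loose plain steel pin, 16 mm diameter, 130 mm long, bevelled foot. It starts upright in a wooden rack left or right of the rotary table (rack top 30 mm above the bench, pin foot 12 mm), 60 mm from the thin dowel. The point is on its axis, 94 mm above its foot, 36 mm below its top: grip here from above.
- pin_foot (a point): Centre of the stop pin's foot (lower end). Home in the stop block it is 34 mm below the point stop_hole.
- stop_hole (a point): Centre of the mouth of the hole in the top of the stop block: a dark steel block 44 x 44 mm, top 58 mm above the bench, fixed on the rim of the rotary table's base, 120 mm from the turntable's axis. Blind round hole, 18 mm in diameter, 2 mm chamfer, 34 mm deep. The stop arm passes 8 mm above the block.
- dog (a point): Point in the middle of the stop arm: a level steel bar, 16 mm wide, 14 mm thick, on the turntable's rim; 73 mm above the bench, 120 mm from the turntable's axis (bar ends at 136 mm). An adjusting screw, set anywhere from 4 to 12 mm out of its clockwise face, meets the pin: this point is then 20 to 28 mm short of the pin's axis, less 1 to 2 mm as the pin leans in its hole. Travel 30 to 80 degrees.
- wheel_centre (a point): Centre of the top face of the worm handwheel: level aluminium disc 112 mm across, 148 mm above the bench, axis vertical. The worm is 16 to 1: 16 clockwise wheel turns give one table turn, clockwise. Friction about 0.12 N m (3 N at the crank handle); it stays where left. Once the stop arm bears, 1 N more at the handle puts about 6 N on the pin: 20 N on the pin is plenty, over 60 N spoils it.
- crank_handle (a point): Upright crank handle on the handwheel: black plastic grip, 18 mm in diameter, 56 mm tall, free to spin about its own axis, 42 mm from the handwheel's axis. The point is on its axis, 36 mm above the wheel's top face, 20 mm below its top: grip here from above and carry it round the wheel's centre in a circle, keeping the gripper's heading.
- turntable: The turning part of the rotary table: steel disc 190 mm across (top 80 mm above the bench) with a dark flange on it (150 mm across, top 98 mm), a pipe stub (60 mm across, top 130 mm) and the stop arm. Origin on its vertical axis at bench height, 205 mm from the handwheel's axis.
- stop_pin: The thick stop pin as a whole; origin at its foot, z up along it.
- dowel: Thin loose steel dowel, 10 mm diameter, 70 mm long, in the other hole of the rack; origin at its foot. Leave it there.
Things that resemble listed ones, but are neither listed nor needed, are in the scene too. Leave any purple look-alike of the stop_pin alone.

How it is judged:
On the way, in this order (a step that is already met when the one before it is completed fails the run):
1. the stop pin stands upright and fully home in the stop block, released, before the stop arm reaches it (horizontal distance between pin_foot and stop_hole below 0.004 m and z of pin_foot in the frame of stop_hole below -0.031 m and angle between stop_pin's own z axis and vertical below 0.15 rad and contact force between each of the fingers, turntable and stop_pin below 0.1 N), for 0.2 s.
2. the stop arm has come up against the pin (contact force between turntable and stop_pin above 2 N), for 0.2 s.
At the end, for the whole second after the job is handed in: The stop pin stands in the stop block's hole (foot within 4 mm of the hole's axis and at least 31 mm deep, tilted under 0.15 rad), and the stop arm (its screw) rests still against the pin with more than 2 N, with everything let go (contact force between turntable and stop_pin above 2 N and horizontal distance between pin_foot and stop_hole below 0.004 m and z of pin_foot in the frame of stop_hole below -0.031 m and angle between stop_pin's own z axis and vertical below 0.15 rad and angular speed of turntable below 0.02 rad/s); the robot touches nothing.
It fails at once if the stop arm presses on the stop pin with more than 60 N (contact force between turntable and stop_pin above 60 N).
It fails at once if the thin dowel is moved by more than 30 mm (distance of dowel from where it was at the start of the episode above 0.03 m).
It also fails if it takes over 72 s, if anything falls off the work surface, if the arm or the gripper's body presses on something with over 40 N, if the wrist force passes 120 N, or if a joint passes its speed limit or range.

## Working session

There is one attempt and no reset: what is moved stays moved. The work goes in short steps, Python scripts to look and compute and a tool call to move; the robot and the scene stay as the last step left them, time stands still between calls to the robot, and variables do not carry over. Pictures are saved under pics/ and viewed, about 8 in all and at most 12, crops included, and the job is handed in when it is done.

Besides the shell and the picture viewer there is one more tool, called after ">>>" as name(argument=value, ...), one argument or row to a line, values as JSON. arm_command: Moves the arm, as the interface text tells. Its arguments: {"type":"object","properties":{"delta_pos":{"type":"array","items":{"type":"array","items":{"type":"number"}}},"rotation":{"type":"array","items":{"type":"array","items":{"type":"number"}}},"gripper":{"type":"number"},"grip_force":{"type":"number"}},"required":["delta_pos","rotation"]}

```bash
mkdir -p pics; cat > h.py <<'E'
import numpy as np, cv2
from workcell import monitor, optics, bot
def grab(n,name):
    p=optics.camera_params(n); f=np.array(optics.grab_frame(n)); np.savez(f'{name}.npz',f=f,**{k:np.array(v) for k,v in p.items()})
    cv2.imwrite(f'pics/{name}.png',f[:,:,::-1]); return f,p
def load(name):
    d=np.load(f'{name}.npz'); return d['f'],d
def ray(p,u,v):
    d=np.array([(u-p['cx'])/p['fx'],(v-p['cy'])/p['fy'],1.]); return np.array(p['origin']),np.array(p['rotation'])@d
def plane(p,u,v,z):
    o,d=ray(p,u,v); return o+d*(z-o[2])/d[2]
def proj(p,X):
    c=np.array(p['rotation']).T@(np.array(X)-np.array(p['origin'])); return p['fx']*c[0]/c[2]+p['cx'],p['fy']*c[1]/c[2]+p['cy']
def tri(a,b):
    (o1,d1),(o2,d2)=a,b; d1=d1/np.linalg.norm(d1); d2=d2/np.linalg.norm(d2)
    s=np.linalg.lstsq(np.c_[d1,-d2],o2-o1,rcond=None)[0]; A=o1+s[0]*d1;B=o2+s[1]*d2; return (A+B)/2,np.linalg.norm(A-B)
E
python3 - <<'E'
from h import *
np.set_printoptions(precision=4,suppress=True)
s=monitor.observe(); print(s)
for n in ('scene','side','wrist'):
    f,p=grab(n,n+'0'); print(n,{k:np.round(v,3).tolist() for k,v in p.items()})
E
```

```text
{'clock': 0.0, 'qpos': array([-1.3242,  0.522 , -0.0363,  1.6   ,  0.0212,  1.0211, -0.1128]), 'qd': array([ 0.0002, -0.0003, -0.0008,  0.0017, -0.0012,  0.0007, -0.002 ]), 'joint_efforts': array([ -0.0037, -92.7077,   1.9783, -36.9948,   0.0177,   0.0079,
         0.    ]), 'position': array([0.1946, 0.5936, 0.2448]), 'tool_rot': array([-1.5089,  1.5697, -1.8257]), 'force': array([-0.0971, -0.2599, -0.3083]), 'moment': array([-0.0553,  0.0136,  0.0073]), 'grip_width': 0.08558224333037424}
scene {'fx': 422.981, 'fy': 422.981, 'cx': 318.376, 'cy': 197.086, 'origin': [1.239, 0.49, 0.965], 'rotation': [-2.353, 0.002, 2.183]}
side {'fx': 380.045, 'fy': 380.045, 'cx': 318.949, 'cy': 196.494, 'origin': [0.154, -0.724, 0.765], 'rotation': [-2.22, -0.02, -0.491]}
wrist {'fx': 315.024, 'fy': 315.024, 'cx': 321.351, 'cy': 204.97, 'origin': [0.128, 0.615, 0.373], 'rotation': [2.86, 0.002, 1.255]}
```

```bash
sed -i 's/^def grab/from scipy.spatial.transform import Rotation as Ro\ndef Rm(r): return Ro.from_euler("xyz",r).as_matrix()\ndef grab/; s/np.array(p\[.rotation.\])/Rm(p["rotation"])/g' h.py; cat h.py | head -20
```

```text
import numpy as np, cv2
from workcell import monitor, optics, bot
from scipy.spatial.transform import Rotation as Ro
def Rm(r): return Ro.from_euler("xyz",r).as_matrix()
def grab(n,name):
    p=optics.camera_params(n); f=np.array(optics.grab_frame(n)); np.savez(f'{name}.npz',f=f,**{k:np.array(v) for k,v in p.items()})
    cv2.imwrite(f'pics/{name}.png',f[:,:,::-1]); return f,p
def load(name):
    d=np.load(f'{name}.npz'); return d['f'],d
def ray(p,u,v):
    d=np.array([(u-p['cx'])/p['fx'],(v-p['cy'])/p['fy'],1.]); return np.array(p['origin']),Rm(p["rotation"])@d
def plane(p,u,v,z):
    o,d=ray(p,u,v); return o+d*(z-o[2])/d[2]
def proj(p,X):
    c=Rm(p["rotation"]).T@(np.array(X)-np.array(p['origin'])); return p['fx']*c[0]/c[2]+p['cx'],p['fy']*c[1]/c[2]+p['cy']
def tri(a,b):
    (o1,d1),(o2,d2)=a,b; d1=d1/np.linalg.norm(d1); d2=d2/np.linalg.norm(d2)
    s=np.linalg.lstsq(np.c_[d1,-d2],o2-o1,rcond=None)[0]; A=o1+s[0]*d1;B=o2+s[1]*d2; return (A+B)/2,np.linalg.norm(A-B)
```

View pics/scene0.png

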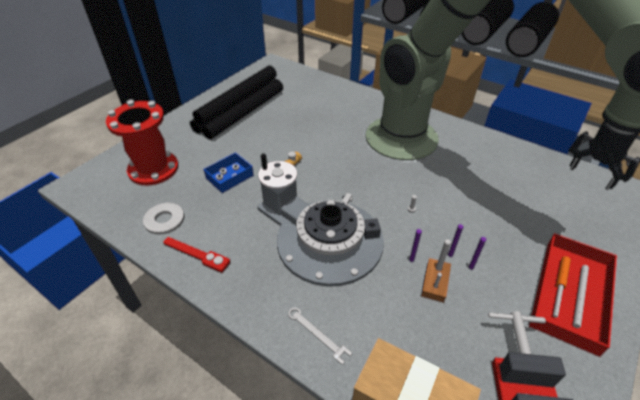

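View pics/side0.png

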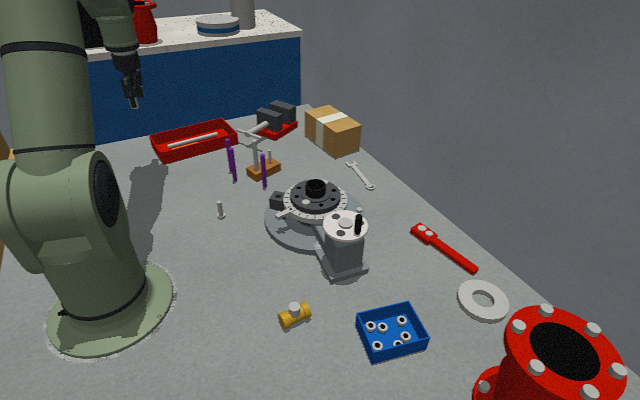

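Scene view: candidates for the pin are the grey pin in the rack (447,243), the thin dowel in the rack (438,275), purple look-alikes (415,245), (455,240), (478,252), and a loose bolt (412,203). I choose the taller grey one in the rack. The stop block is at about (372,228), the wheel at (278,172), and the handle at (263,162). Next is one close crop.

```bash
python3 - <<'E'
from h import *
a,_=load('scene0'); b,_=load('side0')
A=cv2.resize(a[145:300,245:497],None,fx=3.1,fy=3.1,interpolation=cv2.INTER_CUBIC)[:, :781]
B=cv2.resize(b[130:265,215:380],None,fx=3.1,fy=3.1,interpolation=cv2.INTER_CUBIC)
cv2.imwrite('pics/cA.png',A[:,:,::-1]); 
B=cv2.resize(b[135:285,200:400],None,fx=4,fy=4,interpolation=cv2.INTER_CUBIC); cv2.imwrite('pics/cB.png',B[:,:,::-1])
E
```

```text
(no output)
```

View pics/cA.png

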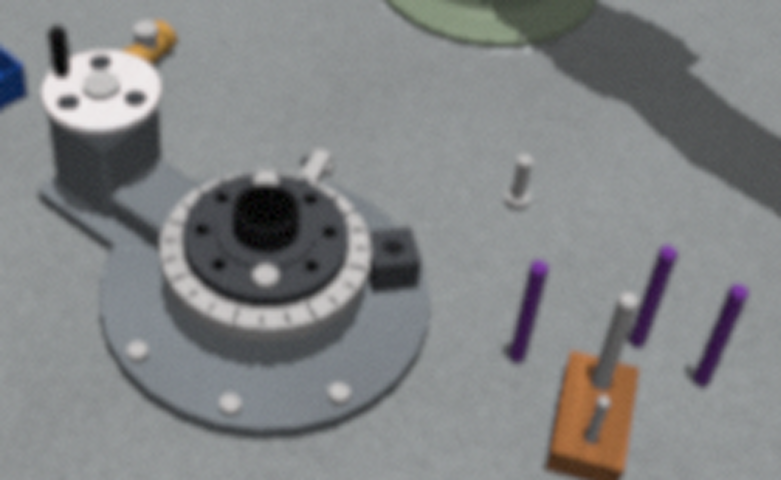

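View pics/cB.png

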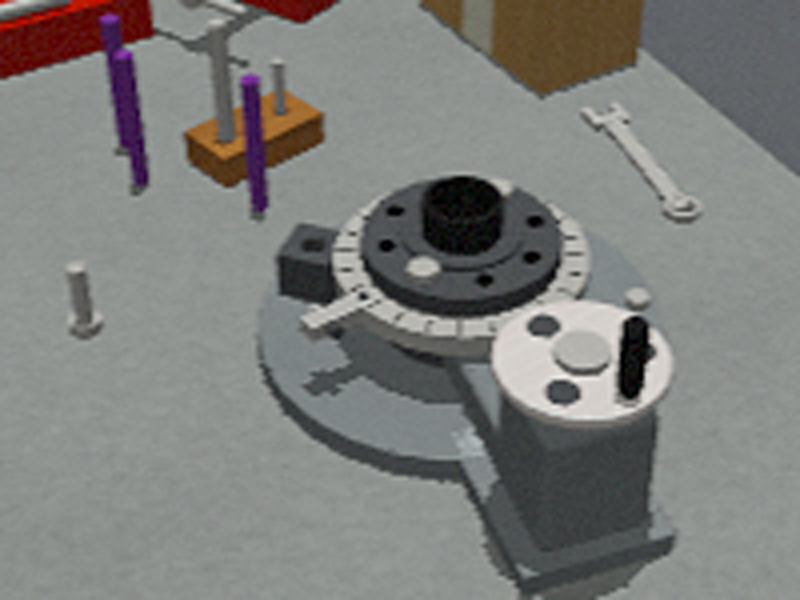

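```bash
python3 - <<'E'
from h import *
np.set_printoptions(precision=4,suppress=True)
_,pa=load('scene0'); _,pb=load('side0')
a=lambda U,V:((U+.5)/3.1-.5+245,(V+.5)/3.1-.5+145)
b=lambda U,V:((U+.5)/4-.5+200,(V+.5)/4-.5+135)
for n,A,B,z in [('pintop',(629,300),(217,25),.142),('dowel',(604,402),(278,64),.082),('hole',(394,247),(314,244),.058),('wheel',(101,90),(582,360),.148),('handletop',(57,32),(635,320),.204),('stubtop',(267,200),(463,190),.13),('armend',(316,156),(310,323),.073)]:
    X,e=tri(ray(pa,*a(*A)),ray(pb,*b(*B))); print(n,X,round(e,4),'planes',plane(pa,*a(*A),z)[:2],plane(pb,*b(*B),z)[:2])
E
```

```text
pintop [0.5035 0.3662 0.1399] 0.0003 planes [0.5052 0.3665] [0.5024 0.3623]
dowel [0.5609 0.3825 0.079 ] 0.0006 planes [0.5629 0.383 ] [0.5593 0.3773]
hole [0.4953 0.1516 0.0578] 0.0002 planes [0.4954 0.1517] [0.4953 0.1512]
wheel [ 0.5535 -0.1399  0.1454] 0.0006 planes [ 0.556 -0.138] [ 0.5516 -0.1421]
handletop [ 0.5622 -0.1787  0.2031] 0.0017 planes [ 0.5637 -0.1785] [ 0.561  -0.1789]
stubtop [0.5772 0.0636 0.1382] 0.0004 planes [0.5705 0.0595] [0.5828 0.0737]
armend [0.4491 0.0402 0.0777] 0.0073 planes [0.4487 0.0362] [0.449 0.049]
```

```bash
cat >> h.py <<'E'
def T():
    s=monitor.observe(); return s['position'],Rm(s['tool_rot']),s
def move(target,jaw=None):
    "needed shift in tool axes (mm) and turn (deg rotvec, tool axes) to reach target with x down, y along +-jaw"
    P,R,s=T(); d=R.T@(np.array(target)-P)*1000
    y=R[:,1].copy() if jaw is None else np.array([jaw[0],jaw[1],0.]); y[2]=0; y/=np.linalg.norm(y)
    if y@R[:,1]<0: y=-y
    x=np.array([0,0,-1.]); Rg=np.c_[x,y,np.cross(x,y)]; w=np.degrees(Ro.from_matrix(R.T@Rg).as_rotvec())
    print('pos',P.round(4),'yjaw',R[:,1].round(3),'shift mm',d.round(1),'units',(d/30).round(2),'turn deg',w.round(2),'units',(w/6).round(2),'F',s['force'].round(2),'w',round(s['grip_width'],4),'t',round(s['clock'],2))
E
python3 - <<'E'
from h import *
np.set_printoptions(precision=4,suppress=True)
_,pa=load('scene0'); _,pb=load('side0')
a=lambda U,V:((U+.5)/3.1-.5+245,(V+.5)/3.1-.5+145)
b=lambda U,V:((U+.5)/4-.5+200,(V+.5)/4-.5+135)
for A in [(540,267),(668,252),(739,292)]: 
  for B in [(109,20),(123,54),(250,80)]:
    X,e=tri(ray(pa,*a(*A)),ray(pb,*b(*B))); print(A,B,X,round(e,4))
P,R,s=T(); print(R, s['position'])
move((0.5045,0.3655,0.25),(-.27,.96))
f,p=load('wrist0'); print(proj(p,(0.504,.366,.142)),proj(p,(.495,.1516,.058)))
E
```

```text
(540, 267) (109, 20) [0.4508 0.314  0.1489] 0.1182
(540, 267) (123, 54) [0.4471 0.3065 0.1294] 0.0963
(540, 267) (250, 80) [0.5021 0.2893 0.1281] 0.0
(668, 252) (109, 20) [0.4277 0.3788 0.1479] 0.0266
(668, 252) (123, 54) [0.4239 0.3714 0.1288] 0.0023
(668, 252) (250, 80) [0.4836 0.3488 0.1326] 0.0943
(739, 292) (109, 20) [0.4314 0.4355 0.1273] 0.0013
(739, 292) (123, 54) [0.4277 0.4283 0.1074] 0.0244
(739, 292) (250, 80) [0.4906 0.4018 0.1138] 0.1243
[[-0.0002  0.3116  0.9502]
 [-0.0008  0.9502 -0.3116]
 [-1.     -0.0008  0.    ]] [0.1946 0.5937 0.2449]
pos [0.1946 0.5937 0.2449] yjaw [ 0.312  0.95  -0.001] shift mm [  -5.  -120.3  365.5] units [-0.17 -4.01 12.18] turn deg [-33.86  -0.01   0.05] units [-5.64 -0.    0.01] F [ 0.83 -0.61 -0.03] w 0.0852 t 0.15
(np.float64(211.65690012553227), np.float64(529.6194457288402)) (np.float64(88.15913357127812), np.float64(481.0315250225717))
```

>>> arm_command(
  delta_pos=[
    [0, -0.31, 0.94],
    [0, -0.31, 0.94],
    [0, -0.31, 0.94],
    [0, -0.31, 0.94],
    [0, -0.31, 0.94],
    [0, -0.31, 0.94],
    [0, -0.31, 0.94],
    [0, -0.31, 0.94],
    [0, -0.31, 0.94],
    [0, -0.31, 0.94],
  ],
  rotation=[
    [0, 0, 0],
    [0, 0, 0],
    [0, 0, 0],
    [0, 0, 0],
    [0, 0, 0],
    [0, 0, 0],
    [0, 0, 0],
    [0, 0, 0],
    [0, 0, 0],
    [0, 0, 0],
  ],
  gripper=-1,
  grip_force=60,
)

```text
clock: 1.15
position: [0.4378, 0.4132, 0.2422]
tool_rot: [-2.139, 1.566, -2.448]
force: [0.4, 0.1, -0.2]
grip_width: 0.0855
```

```bash
python3 - <<'E'
from h import *
move((0.504,0.366,0.25))
f,p=grab('wrist','w1'); print(p['origin'],[np.round(proj(p,X)) for X in [(0.504,.366,.142),(.561,.3825,.08),(.495,.1516,.058)]])
E
```

```text
pos [0.4378 0.4132 0.2422] yjaw [ 0.304  0.953 -0.004] shift mm [ -7.9 -24.9  77.4] units [-0.26 -0.83  2.58] turn deg [-0.   -0.16  0.25] units [-0.   -0.03  0.04] F [ 0.41  0.06 -0.19] w 0.0855 t 1.15
[0.37104096 0.43433643 0.37063702] [array([293., 300.]), array([330., 308.]), array([119., 301.])]
```

View pics/w1.png

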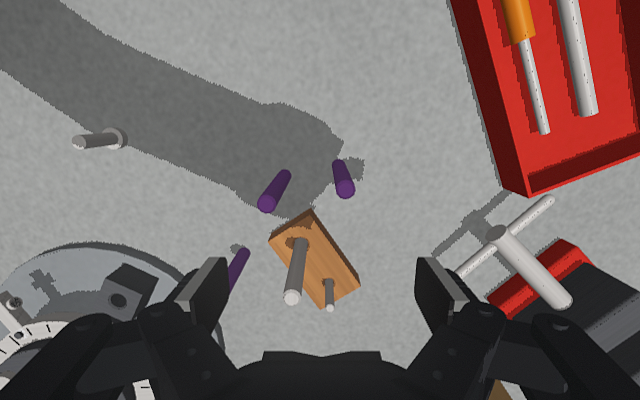

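Wrist view: pin top at (292,297), where I predicted (293,300). The dowel is at (330,308) and the block hole at (118,300). All match, and the purple pins are clear of the fingers.

```bash
python3 - <<'E'
from h import *
f,p=load('w1')
a=plane(p,292,297,.142); print(a,plane(p,330,308,.082),plane(p,118.5,300,.058))
move((a[0],a[1],.2))
E
```

```text
[0.50107554 0.36642641 0.142     ] [0.55958684 0.38245684 0.082     ] [0.49353554 0.15231911 0.058     ]
pos [0.4423 0.4092 0.2422] yjaw [ 0.309  0.951 -0.006] shift mm [ 42.4 -22.3  69.1] units [ 1.41 -0.74  2.3 ] turn deg [-0.   -0.01  0.32] units [-0.   -0.    0.05] F [ 4.75 -5.62 -0.36] w 0.0851 t 1.2
```

>>> arm_command(
  delta_pos=[
    [0.2, -0.25, 0.78],
    [0.2, -0.25, 0.78],
    [0.2, -0.25, 0.78],
    [0, 0, 0],
    [0, 0, 0],
  ],
  rotation=[
    [0, 0, 0],
    [0, 0, 0],
    [0, 0, 0.02],
    [0, 0, 0],
    [0, 0, 0],
  ],
)

```text
clock: 1.7
position: [0.505, 0.3628, 0.2227]
tool_rot: [-1.741, 1.566, -2.058]
force: [-0.0, 0.9, 0.6]
grip_width: 0.0854
```

```bash
python3 - <<'E'
from h import *
move((.5025,.3663,.101))
E
```

```text
pos [0.505  0.3628 0.2227] yjaw [ 0.311  0.95  -0.005] shift mm [121.7   3.2  -3.3] units [ 4.06  0.11 -0.11] turn deg [-0.   -0.05  0.28] units [-0.   -0.01  0.05] F [-0.01  0.88  0.63] w 0.0854 t 1.7
```

>>> arm_command(
  delta_pos=[
    [0.3, 0.11, -0.11],
    [0.8, 0, 0],
    [0.8, 0, 0],
    [0.8, 0, 0],
    [0.7, 0, 0],
    [0.3, 0, 0],
    [0, 0, 0],
    [0, 0, 0],
  ],
  rotation=[
    [0, 0, 0.05],
    [0, 0, 0],
    [0, 0, 0],
    [0, 0, 0],
    [0, 0, 0],
    [0, 0, 0],
    [0, 0, 0],
    [0, 0, 0],
  ],
)

```text
clock: 2.5
position: [0.4963, 0.3747, 0.1066]
tool_rot: [2.126, 1.565, 1.818]
force: [0.0, 0.2, 0.8]
grip_width: 0.0854
```

```bash
python3 - <<'E'
from h import *
move((.5025,.3663,.101))
f,p=grab('wrist','w2'); print([np.round(proj(p,X),1) for X in [(0.5025,.3663,.142),(.561,.3825,.08)]])
E
```

```text
pos [0.4963 0.3747 0.1066] yjaw [0.303 0.953 0.005] shift mm [ 5.6 -6.1  8.5] units [ 0.19 -0.2   0.28] turn deg [ 0.   -0.17 -0.27] units [ 0.   -0.03 -0.05] F [0.04 0.18 0.83] w 0.0854 t 2.5
[array([306.4, 346.4]), array([368.4, 344.2])]
```

>>> arm_command(
  delta_pos=[
    [0.06, -0.1, 0.14],
    [0.06, -0.1, 0.14],
    [0.06, 0, 0],
    [0, 0, 0],
    [0, 0, 0],
  ],
  rotation=[
    [0, 0, 0],
    [0, 0, 0],
    [0, 0, 0],
    [0, 0, 0],
    [0, 0, 0],
  ],
)

```text
clock: 3.05
position: [0.5045, 0.3661, 0.1037]
tool_rot: [1.619, 1.562, 1.31]
force: [0.5, 0.5, -0.0]
grip_width: 0.0856
```

```bash
python3 - <<'E'
from h import *
move((.5025,.3663,.101))
f,p=grab('wrist','w2'); print([np.round(proj(p,X),1) for X in [(0.5025,.3663,.142),(.561,.3825,.08)]])
E
```

```text
pos [0.5045 0.3661 0.1037] yjaw [0.304 0.953 0.008] shift mm [ 2.7 -0.5 -1.9] units [ 0.09 -0.02 -0.06] turn deg [ 0.   -0.02 -0.49] units [ 0.   -0.   -0.08] F [ 0.48  0.48 -0.  ] w 0.0856 t 3.05
[array([323. , 326.8]), array([379.8, 332. ])]
```

View pics/w2.png

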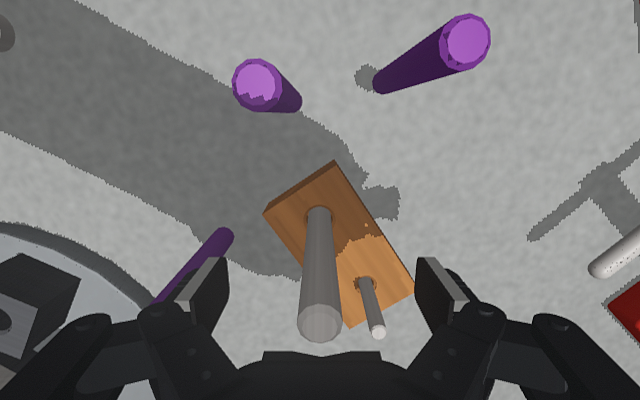

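Wrist view 2: the grey pin is centred between the jaws, top at (320,324). The dowel at (378,332) is clear. I close the jaws.

>>> arm_command(
  delta_pos=[
    [0.09, -0.03, -0.03],
    [0, 0, 0],
    [0, 0, 0],
    [0, 0, 0],
    [0, 0, 0],
    [0, 0, 0],
    [0, 0, 0],
    [0, 0, 0],
  ],
  rotation=[
    [0, 0, -0.08],
    [0, 0, 0],
    [0, 0, 0],
    [0, 0, 0],
    [0, 0, 0],
    [0, 0, 0],
    [0, 0, 0],
    [0, 0, 0],
  ],
  gripper=1,
  grip_force=60,
)

```text
clock: 3.9
position: [0.5029, 0.3659, 0.1009]
tool_rot: [-2.247, 1.57, -2.555]
force: [-0.5, 0.5, 0.6]
grip_width: 0.0146
```

```bash
python3 - <<'E'
from h import *
move((.5025,.3663,.25))
E
```

```text
pos [0.5029 0.3659 0.1009] yjaw [ 0.304  0.953 -0.001] shift mm [-149.1    0.2   -0.6] units [-4.97  0.01 -0.02] turn deg [-0.   -0.04  0.05] units [-0.   -0.01  0.01] F [-0.47  0.46  0.61] w 0.0146 t 3.9
```

>>> arm_command(
  delta_pos=[
    [-0.4, 0, 0],
    [-0.8, 0, 0],
    [-0.9, 0, 0],
    [-0.9, 0, 0],
    [-0.9, 0, 0],
    [-0.9, 0, 0],
    [-0.6, 0, 0],
    [0, 0, 0],
  ],
  rotation=[
    [0, 0, 0],
    [0, 0, 0],
    [0, 0, 0],
    [0, 0, 0],
    [0, 0, 0],
    [0, 0, 0],
    [0, 0, 0],
    [0, 0, 0],
  ],
)

```text
clock: 4.7
position: [0.5023, 0.3653, 0.2738]
tool_rot: [-2.591, 1.57, -2.9]
force: [0.0, 0.8, -2.6]
grip_width: 0.0145
```

```bash
python3 - <<'E'
from h import *
move((.4945,.152,.25),(.73,.68))
E
```

```text
pos [0.5023 0.3653 0.2738] yjaw [ 0.304  0.953 -0.001] shift mm [  23.9 -205.6   57.4] units [ 0.8  -6.85  1.91] turn deg [29.35 -0.04  0.04] units [ 4.89 -0.01  0.01] F [ 0.02  0.85 -2.55] w 0.0145 t 4.7
```

>>> arm_command(
  delta_pos=[
    [0, -0.6, 0.17],
    [0, -0.95, 0.26],
    [0, -0.95, 0.26],
    [0, -0.95, 0.26],
    [0, -0.95, 0.26],
    [0, -0.95, 0.26],
    [0, -0.95, 0.26],
    [0, -0.8, 0.22],
    [0, 0, 0],
    [0, 0, 0],
  ],
  rotation=[
    [0, 0, 0],
    [0, 0, 0],
    [0, 0, 0],
    [0, 0, 0],
    [0, 0, 0],
    [0, 0, 0],
    [0, 0, 0],
    [0, 0, 0],
    [0, 0, 0],
    [0, 0, 0],
  ],
)

```text
clock: 5.7
position: [0.4873, 0.1295, 0.2676]
tool_rot: [-2.343, 1.56, -2.654]
force: [0.2, 0.3, -1.5]
grip_width: 0.0149
```

>>> arm_command(
  delta_pos=[
    [0, 0, 0],
    [0, 0, 0],
    [0, 0, 0],
    [0, 0, 0],
    [0, 0, 0],
    [0, 0, 0],
    [0, 0, 0],
  ],
  rotation=[
    [0.9, 0, 0],
    [0.9, 0, 0],
    [0.9, 0, 0],
    [0.9, 0, 0],
    [0.9, 0, 0],
    [0.4, 0, 0],
    [0, 0, 0],
  ],
)

```text
clock: 6.4
position: [0.485, 0.1328, 0.2645]
tool_rot: [-1.895, 1.556, -2.734]
force: [0.1, 0.5, -1.2]
grip_width: 0.0149
```

```bash
python3 - <<'E'
from h import *
move((.4945,.152,.17),(.73,.68))
E
```

```text
pos [0.485  0.1328 0.2645] yjaw [ 0.744  0.668 -0.014] shift mm [94.3 21.3 -7.5] units [ 3.14  0.71 -0.25] turn deg [-1.06 -0.29  0.83] units [-0.18 -0.05  0.14] F [ 0.1  0.5 -1.2] w 0.0149 t 6.4
```

>>> arm_command(
  delta_pos=[
    [0.3, 0.35, -0.12],
    [0.5, 0.35, -0.12],
    [0.6, 0, 0],
    [0.6, 0, 0],
    [0.5, 0, 0],
    [0, 0, 0],
    [0, 0, 0],
  ],
  rotation=[
    [-0.1, 0, 0.1],
    [0, 0, 0],
    [0, 0, 0],
    [0, 0, 0],
    [0, 0, 0],
    [0, 0, 0],
    [0, 0, 0],
  ],
)

```text
clock: 7.1
position: [0.4958, 0.1591, 0.1825]
tool_rot: [-3.001, 1.564, 2.471]
force: [-0.6, 0.2, -1.5]
grip_width: 0.0149
```

```bash
python3 - <<'E'
from h import *
move((.4945,.152,.164),(.73,.68))
E
```

```text
pos [0.4958 0.1591 0.1825] yjaw [ 0.725  0.689 -0.001] shift mm [18.5 -5.8  4.4] units [ 0.62 -0.19  0.15] turn deg [ 0.55 -0.4   0.06] units [ 0.09 -0.07  0.01] F [-0.57  0.24 -1.54] w 0.0149 t 7.1
```

>>> arm_command(
  delta_pos=[
    [0.15, -0.1, 0.07],
    [0.1, -0.08, 0.06],
    [0, 0, 0],
    [0, 0, 0],
  ],
  rotation=[
    [0, -0.06, 0],
    [0, 0, 0],
    [0, 0, 0],
    [0, 0, 0],
  ],
)

```text
clock: 7.5
position: [0.4952, 0.1527, 0.1759]
tool_rot: [1.304, 1.569, 0.495]
force: [-0.2, -0.4, -1.7]
grip_width: 0.0145
```

```bash
python3 - <<'E'
from h import *
move((.4945,.152,.164),(.73,.68))
P,R,s=T()
fs,ps=grab('scene','s3'); fd,pd=grab('side','d3'); fw,pw=grab('wrist','w3')
foot=P+R[:,0]*.089
ims=[]
for f,p in((fs,ps),(fd,pd)):
    print([np.round(proj(p,X),1) for X in [foot,(.4945,.152,.058)]])
    u,v=map(int,proj(p,(.4945,.152,.08))); c=f[v-40:v+40,u-35:u+35]; print(u-35,v-40); ims.append(cv2.resize(c,None,fx=5.6,fy=5.6,interpolation=cv2.INTER_CUBIC))
cv2.imwrite('pics/c3.png',np.hstack(ims)[:,:,::-1])
E
```

```text
pos [0.4952 0.1527 0.1759] yjaw [0.724 0.69  0.002] shift mm [11.9 -1.  -0. ] units [ 0.4  -0.03 -0.  ] turn deg [ 0.64  0.03 -0.1 ] units [ 0.11  0.   -0.02] F [-0.25 -0.42 -1.72] w 0.0145 t 7.5
[array([373. , 217.7]), array([372. , 224.2])]
337 179
[array([277.5, 187.8]), array([277.8, 195.6])]
242 149
```

View pics/c3.png

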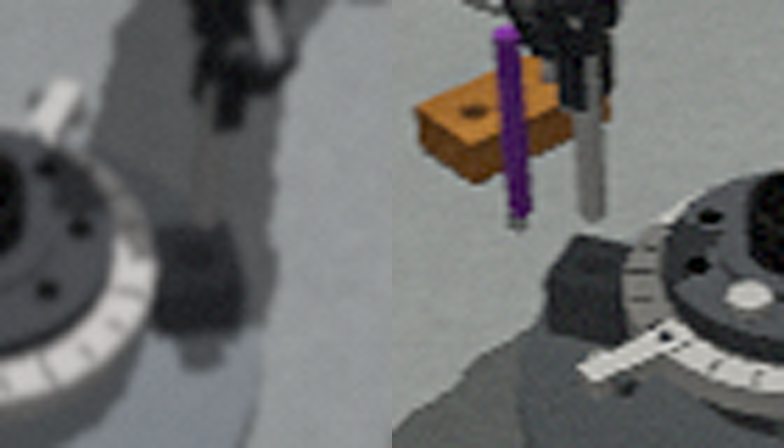

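>>> arm_command(
  delta_pos=[
    [0.2, -0.03, 0],
    [0.2, 0, 0],
    [0.1, 0, 0],
    [0.1, 0, 0],
    [0.1, 0, 0],
    [0, 0, 0],
  ],
  rotation=[
    [0, 0, -0.01],
    [0, 0, 0],
    [0, 0, 0],
    [0, 0, 0],
    [0, 0, 0],
    [0, 0, 0],
  ],
)

```text
clock: 8.25
position: [0.4944, 0.1522, 0.1527]
tool_rot: [0.461, 1.571, -0.348]
force: [0.5, -0.2, -1.5]
grip_width: 0.0145
```

```bash
python3 - <<'E'
from h import *
move((.4945,.152,.135),(.73,.68))
E
```

```text
pos [0.4944 0.1522 0.1527] yjaw [0.724 0.69  0.   ] shift mm [17.7 -0.1  0.2] units [ 0.59 -0.    0.01] turn deg [ 0.65  0.01 -0.01] units [ 0.11  0.   -0.  ] F [ 0.52 -0.19 -1.5 ] w 0.0145 t 8.25
```

>>> arm_command(
  delta_pos=[
    [0.1, 0, 0],
    [0.1, 0, 0],
    [0.1, 0, 0],
    [0.1, 0, 0],
    [0, 0, 0],
  ],
  rotation=[
    [0, 0, 0],
    [0, 0, 0],
    [0, 0, 0],
    [0, 0, 0],
    [0, 0, 0],
  ],
)

```text
clock: 8.75
position: [0.4945, 0.1517, 0.1398]
tool_rot: [-0.287, 1.57, -1.097]
force: [-0.4, -0.3, -2.7]
grip_width: 0.0144
```

```bash
python3 - <<'E'
from h import *
move((.4945,.152,.113))
E
```

```text
pos [0.4945 0.1517 0.1398] yjaw [ 0.724  0.69  -0.   ] shift mm [26.8  0.2 -0.3] units [ 0.89  0.01 -0.01] turn deg [0.   0.04 0.01] units [0.   0.01 0.  ] F [-0.4  -0.27 -2.73] w 0.0144 t 8.75
```

>>> arm_command(
  delta_pos=[
    [0.1, 0, 0],
    [0.15, 0, 0],
    [0.15, 0, 0],
    [0.15, 0, 0],
    [0.12, 0, 0],
    [0, 0, 0],
  ],
  rotation=[
    [0, 0, 0],
    [0, 0, 0],
    [0, 0, 0],
    [0, 0, 0],
    [0, 0, 0],
    [0, 0, 0],
  ],
)

```text
clock: 9.35
position: [0.4944, 0.1515, 0.1176]
tool_rot: [-0.824, 1.57, -1.634]
force: [-0.5, -0.6, -2.6]
grip_width: 0.0146
```

```bash
python3 - <<'E'
from h import *
move((.4945,.152,.113))
E
```

```text
pos [0.4944 0.1515 0.1176] yjaw [ 0.724  0.69  -0.001] shift mm [ 4.6  0.4 -0.3] units [ 0.15  0.01 -0.01] turn deg [0.   0.03 0.04] units [0.   0.01 0.01] F [-0.5  -0.59 -2.56] w 0.0146 t 9.35
```

>>> arm_command(
  delta_pos=[
    [0.05, 0, 0],
    [0.05, 0, 0],
    [0.04, 0, 0],
    [0.04, 0, 0],
    [0, 0, 0],
  ],
  rotation=[
    [0, 0, 0],
    [0, 0, 0],
    [0, 0, 0],
    [0, 0, 0],
    [0, 0, 0],
  ],
)

```text
clock: 9.85
position: [0.4949, 0.1515, 0.1128]
tool_rot: [0.424, 1.57, -0.386]
force: [-3.0, -2.2, 1.0]
grip_width: 0.0147
```

>>> arm_command(
  delta_pos=[
    [0, 0, 0],
    [0, 0, 0],
    [0, 0, 0],
    [0, 0, 0],
    [0, 0, 0],
    [0, 0, 0],
    [0, 0, 0],
  ],
  rotation=[
    [0, 0, 0],
    [0, 0, 0],
    [0, 0, 0],
    [0, 0, 0],
    [0, 0, 0],
    [0, 0, 0],
    [0, 0, 0],
  ],
  gripper=-1,
)

```text
clock: 10.55
position: [0.4955, 0.1524, 0.1131]
tool_rot: [1.149, 1.568, 0.34]
force: [0.5, 0.1, -0.8]
grip_width: 0.0853
```

>>> arm_command(
  delta_pos=[
    [-0.4, 0, 0],
    [-0.8, 0, 0],
    [-0.9, 0, 0],
    [-0.9, 0, 0],
    [-0.9, 0, 0],
    [-0.9, 0, 0],
    [-0.9, 0, 0],
    [0, 0, 0],
    [0, 0, 0],
  ],
  rotation=[
    [0, 0, 0],
    [0, 0, 0],
    [0, 0, 0],
    [0, 0, 0],
    [0, 0, 0],
    [0, 0, 0],
    [0, 0, 0],
    [0, 0, 0],
    [0, 0, 0],
  ],
)

```text
clock: 11.45
position: [0.4942, 0.1513, 0.2976]
tool_rot: [1.217, 1.565, 0.406]
force: [0.6, -0.2, -0.2]
grip_width: 0.0855
```

```bash
python3 - <<'E'
from h import *
move((.562,-.179,.28))
fs,ps=grab('scene','s4'); fd,pd=grab('side','d4')
ims=[]
for f,p in((fs,ps),(fd,pd)):
    print([np.round(proj(p,X),1) for X in [(.4945,.152,.154),(.4945,.152,.058)]])
    u,v=map(int,proj(p,(.53,.06,.1))); print(u-64,v-80); ims.append(cv2.resize(f[v-70:v+60,u-65:u+65],None,fx=3,fy=3,interpolation=cv2.INTER_CUBIC))
cv2.imwrite('pics/c4.png',np.hstack(ims)[:,:,::-1])
E
```

```text
pos [0.4942 0.1513 0.2976] yjaw [0.725 0.689 0.005] shift mm [  17.2 -178.5  286.1] units [ 0.57 -5.95  9.54] turn deg [-0.    0.11 -0.29] units [-0.    0.02 -0.05] F [ 0.6  -0.24 -0.24] w 0.0855 t 11.45
[array([375.1, 200.6]), array([372. , 224.2])]
274 128
[array([276.3, 169.4]), array([277.8, 195.6])]
237 117
```

View pics/c4.png

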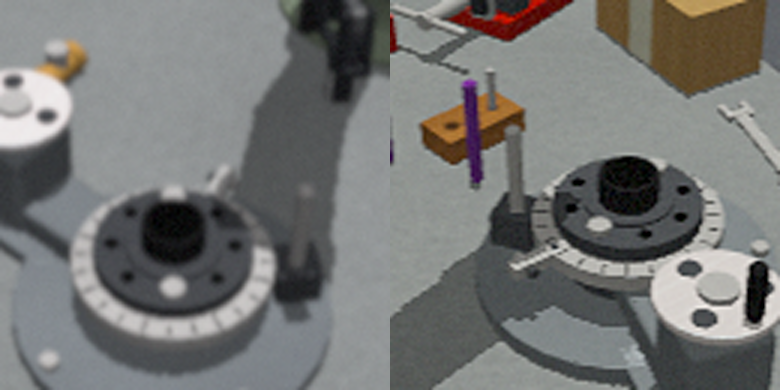

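>>> arm_command(
  delta_pos=[
    [0, -0.3, 0.5],
    [0, -0.48, 0.77],
    [0, -0.5, 0.8],
    [0, -0.5, 0.8],
    [0, -0.5, 0.8],
    [0, -0.5, 0.8],
    [0, -0.5, 0.8],
    [0, -0.5, 0.8],
    [0, -0.5, 0.8],
    [0, -0.5, 0.8],
  ],
  rotation=[
    [0, 0, 0],
    [0, 0, 0],
    [0, 0, 0],
    [0, 0, 0],
    [0, 0, 0],
    [0, 0, 0],
    [0, 0, 0],
    [0, 0, 0],
    [0, 0, 0],
    [0, 0, 0],
  ],
)

```text
clock: 12.55
position: [0.547, -0.1204, 0.2885]
tool_rot: [-2.356, 1.56, 3.123]
force: [-0.4, 0.2, -0.2]
grip_width: 0.0852
```

```bash
python3 - <<'E'
from h import *
move((.562,-.179,.26)); print(T()[2]['qpos'].round(2))
E
```

```text
pos [ 0.547  -0.1204  0.2885] yjaw [ 0.72   0.694 -0.008] shift mm [ 28.3 -29.7  52.8] units [ 0.94 -0.99  1.76] turn deg [-0.   -0.43  0.43] units [-0.   -0.07  0.07] F [-0.42  0.23 -0.17] w 0.0852 t 12.55
[-0.1   0.39  0.28  1.73 -0.12  1.05  0.99]
```

>>> arm_command(
  delta_pos=[
    [0.1, -0.3, 0.55],
    [0.1, -0.25, 0.45],
    [0, 0, 0],
    [0, 0, 0],
  ],
  rotation=[
    [0, -0.07, 0.07],
    [0, 0, 0],
    [0, 0, 0],
    [0, 0, 0],
  ],
)

```text
clock: 12.95
position: [0.5544, -0.1589, 0.2785]
tool_rot: [-2.177, 1.564, -2.987]
force: [-0.1, 1.0, 0.3]
grip_width: 0.0853
```

```bash
python3 - <<'E'
from h import *
move((.562,-.179,.26))
f,p=grab('wrist','w5'); print([np.round(proj(p,X),1) for X in [(0.5622,-.1787,.204),(.554,-.14,.148)]])
E
```

```text
pos [ 0.5544 -0.1589  0.2785] yjaw [ 0.724  0.69  -0.005] shift mm [18.5 -8.3 19.9] units [ 0.62 -0.28  0.66] turn deg [-0.   -0.22  0.31] units [-0.   -0.04  0.05] F [-0.11  0.95  0.34] w 0.0853 t 12.95
[array([311.2, 248.1]), array([338.1, 184. ])]
```

View pics/w5.png

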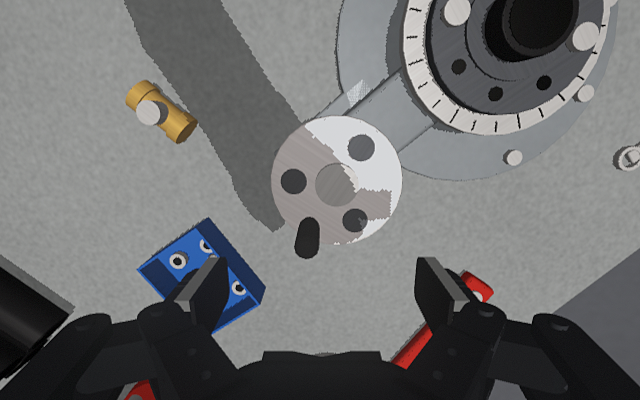

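Wrist view: handle top at (308,248), wheel disc centre about (336.5,180). Both are within about 2 mm of my estimate.

```bash
python3 - <<'E'
from h import *
f,p=load('w5')
h=plane(p,307.5,247.5,.204);c=plane(p,336.5,180.5,.148);print(h,c,np.linalg.norm((h-c)[:2]))
move((.562,-.179,.179))
E
```

```text
[ 0.56005753 -0.18015236  0.204     ] [ 0.55095175 -0.13883944  0.148     ] 0.0423045254975452
pos [ 0.5544 -0.1588  0.2785] yjaw [ 0.723  0.69  -0.006] shift mm [99.5 -7.8 20.2] units [ 3.32 -0.26  0.67] turn deg [-0.   -0.21  0.32] units [-0.   -0.04  0.05] F [-0.93  0.52 -0.76] w 0.0852 t 13.0
```

>>> arm_command(
  delta_pos=[
    [0.1, -0.14, 0.34],
    [0.2, -0.12, 0.31],
    [0.5, 0, 0],
    [0.5, 0, 0],
    [0.4, 0, 0],
    [0, 0, 0],
    [0, 0, 0],
  ],
  rotation=[
    [0, -0.04, 0.05],
    [0, 0, 0],
    [0, 0, 0],
    [0, 0, 0],
    [0, 0, 0],
    [0, 0, 0],
    [0, 0, 0],
  ],
)

```text
clock: 13.7
position: [0.5638, -0.1796, 0.2242]
tool_rot: [0.508, 1.57, -0.298]
force: [0.6, 1.4, 0.1]
grip_width: 0.0854
```

```bash
python3 - <<'E'
from h import *
move((.561,-.1795,.179))
E
```

```text
pos [ 0.5638 -0.1796  0.2242] yjaw [0.722 0.692 0.001] shift mm [45.2 -1.9 -2.1] units [ 1.51 -0.06 -0.07] turn deg [-0.    0.06 -0.03] units [-0.    0.01 -0.01] F [0.58 1.42 0.14] w 0.0854 t 13.7
```

>>> arm_command(
  delta_pos=[
    [0.2, -0.06, -0.07],
    [0.35, 0, 0],
    [0.4, 0, 0],
    [0.35, 0, 0],
    [0.1, 0, 0],
    [0, 0, 0],
    [0, 0, 0],
  ],
  rotation=[
    [0, 0, 0],
    [0, 0, 0],
    [0, 0, 0],
    [0, 0, 0],
    [0, 0, 0],
    [0, 0, 0],
    [0, 0, 0],
  ],
)

```text
clock: 14.4
position: [0.5613, -0.1793, 0.1792]
tool_rot: [0.599, 1.569, -0.207]
force: [-0.2, -0.2, 0.4]
grip_width: 0.0855
```

```bash
python3 - <<'E'
from h import *
move((.561,-.1795,.179))
E
```

```text
pos [ 0.5613 -0.1793  0.1792] yjaw [0.721 0.693 0.001] shift mm [ 0.2 -0.3 -0. ] units [ 0.01 -0.01 -0.  ] turn deg [-0.    0.1  -0.07] units [-0.    0.02 -0.01] F [-0.15 -0.25  0.42] w 0.0855 t 14.4
```

>>> arm_command(
  delta_pos=[
    [0, 0, 0],
    [0, 0, 0],
    [0, 0, 0],
    [0, 0, 0],
    [0, 0, 0],
    [0, 0, 0],
    [0, 0, 0],
  ],
  rotation=[
    [0, 0, 0],
    [0, 0, 0],
    [0, 0, 0],
    [0, 0, 0],
    [0, 0, 0],
    [0, 0, 0],
    [0, 0, 0],
  ],
  gripper=1,
  grip_force=40,
)

```text
clock: 15.1
position: [0.5618, -0.1797, 0.1806]
tool_rot: [0.562, 1.567, -0.244]
force: [-0.1, -1.0, -0.5]
grip_width: 0.0166
```

```bash
cat >> h.py <<'E'
C=np.array([.552,-.1395]); 
def circ(steps,r=.042,C=C):
    "tool-frame shifts (units) for clockwise steps (deg each), starting from the present pose, aimed back onto the circle"
    P,R,s=T(); d=P[:2]-C; a=np.arctan2(d[1],d[0]); cur=P.copy(); out=[]
    for st in steps:
        a-=np.radians(st); n=np.array([*(C+r*np.array([np.cos(a),np.sin(a)])),cur[2]]); 
        out.append((R.T@(n-cur)/.03).round(2)); cur=n
    F=s['force'][:2]; u=d/np.linalg.norm(d); t=np.array([u[1],-u[0]])
    print('P',P.round(4),'r mm',round(np.linalg.norm(d)*1e3,2),'ang',round(np.degrees(np.arctan2(d[1],d[0])),1),'Frad',(F@u).round(2),'Ftan(cw)',(F@t).round(2),'Fz',s['force'][2].round(2),'w',round(s['grip_width'],4),'t',round(s['clock'],2))
    print([[float(x) for x in o] for o in out])
E
python3 - <<'E'
from h import *
circ([14]*10)
E
```

```text
P [ 0.5618 -0.1797  0.1806] r mm 41.36 ang -76.3 Frad 0.94 Ftan(cw) 0.36 Fz -0.49 w 0.0166 t 15.1
[[-0.0, -0.28, -0.19], [-0.0, -0.21, -0.27], [-0.0, -0.14, -0.31], [-0.0, -0.06, -0.34], [-0.0, 0.02, -0.34], [-0.0, 0.1, -0.33], [-0.0, 0.18, -0.29], [-0.0, 0.24, -0.24], [0.0, 0.29, -0.18], [0.0, 0.33, -0.1]]
```

>>> arm_command(
  delta_pos=[
    [0, -0.28, -0.19],
    [0, -0.21, -0.27],
    [0, -0.14, -0.31],
    [0, -0.06, -0.34],
    [0, 0.02, -0.34],
    [0, 0.1, -0.33],
    [0, 0.18, -0.29],
    [0, 0.24, -0.24],
  ],
  rotation=[
    [0, 0, 0],
    [0, 0, 0],
    [0, 0, 0],
    [0, 0, 0],
    [0, 0, 0],
    [0, 0, 0],
    [0, 0, 0],
    [0, 0, 0],
  ],
)

```text
clock: 15.9
position: [0.5098, -0.1309, 0.1807]
tool_rot: [0.492, 1.558, -0.315]
force: [17.2, -7.9, -14.9]
grip_width: 0.0165
```

```bash
python3 - <<'E'
from h import *
circ([16]*10)
E
```

```text
P [ 0.5098 -0.1309  0.1807] r mm 43.11 ang 168.5 Frad -18.43 Ftan(cw) -4.27 Fz -14.89 w 0.0165 t 15.9
[[0.0, 0.37, -0.14], [0.0, 0.38, -0.07], [0.0, 0.39, 0.04], [0.0, 0.36, 0.14], [0.0, 0.31, 0.24], [0.0, 0.23, 0.31], [0.0, 0.14, 0.36], [0.0, 0.03, 0.39], [0.0, -0.08, 0.38], [0.0, -0.18, 0.35]]
```

>>> arm_command(
  delta_pos=[
    [0.04, 0.37, -0.14],
    [0, 0.38, -0.07],
    [0, 0.39, 0.04],
    [0, 0.36, 0.14],
    [0, 0.31, 0.24],
    [0, 0.23, 0.31],
    [0, 0.14, 0.36],
    [0, 0.03, 0.39],
    [0, -0.08, 0.38],
    [0, -0.18, 0.35],
  ],
  rotation=[
    [0, 0, 0.05],
    [0, 0, 0],
    [0, 0, 0],
    [0, 0, 0],
    [0, 0, 0],
    [0, 0, 0],
    [0, 0, 0],
    [0, 0, 0],
    [0, 0, 0],
    [0, 0, 0],
  ],
)

```text
clock: 16.9
position: [0.592, -0.1281, 0.1806]
tool_rot: [0.842, 1.562, 0.04]
force: [-0.4, 4.1, 0.8]
grip_width: 0.017
```

```bash
python3 - <<'E'
from h import *
circ([16]*10)
E
```

```text
P [ 0.592  -0.1281  0.1806] r mm 41.57 ang 16.0 Frad 0.73 Ftan(cw) -4.04 Fz 0.77 w 0.017 t 16.9
[[0.0, -0.22, 0.32], [-0.0, -0.31, 0.24], [-0.0, -0.36, 0.15], [-0.0, -0.39, 0.04], [-0.0, -0.38, -0.07], [-0.0, -0.35, -0.17], [-0.0, -0.29, -0.26], [-0.0, -0.21, -0.33], [-0.0, -0.11, -0.37], [-0.0, 0.0, -0.39]]
```

>>> arm_command(
  delta_pos=[
    [0, -0.22, 0.32],
    [0, -0.31, 0.24],
    [0, -0.36, 0.15],
    [0, -0.39, 0.04],
    [0, -0.38, -0.07],
    [0, -0.35, -0.17],
    [0, -0.29, -0.26],
    [0, -0.21, -0.33],
    [0, -0.11, -0.37],
    [0, 0, -0.39],
  ],
  rotation=[
    [0, 0, 0],
    [0, 0, 0],
    [0, 0, 0],
    [0, 0, 0],
    [0, 0, 0],
    [0, 0, 0],
    [0, 0, 0],
    [0, 0, 0],
    [0, 0, 0],
    [0, 0, 0],
  ],
)

```text
clock: 17.9
position: [0.5183, -0.1654, 0.1806]
tool_rot: [1.51, 1.556, 0.71]
force: [8.1, 1.2, -6.6]
grip_width: 0.0173
```

```bash
python3 - <<'E'
from h import *
circ([16]*10)
E
```

```text
P [ 0.5183 -0.1654  0.1806] r mm 42.46 ang -142.4 Frad -7.2 Ftan(cw) -4.0 Fz -6.6 w 0.0173 t 17.9
[[0.0, 0.11, -0.38], [0.0, 0.2, -0.34], [0.0, 0.28, -0.27], [0.0, 0.35, -0.18], [0.01, 0.38, -0.08], [0.01, 0.39, 0.03], [0.01, 0.36, 0.14], [0.0, 0.31, 0.23], [0.0, 0.24, 0.31], [0.0, 0.14, 0.36]]
```

>>> arm_command(
  delta_pos=[
    [0.02, 0.11, -0.38],
    [0, 0.2, -0.34],
    [0, 0.28, -0.27],
    [0, 0.35, -0.18],
    [0, 0.38, -0.08],
    [0, 0.39, 0.03],
    [0, 0.3, 0.11],
    [0, 0, 0],
  ],
  rotation=[
    [0, 0, 0.06],
    [0, 0, 0],
    [0, 0, 0],
    [0, 0, 0],
    [0, 0, 0],
    [0, 0, 0],
    [0, 0, 0],
    [0, 0, 0],
  ],
)

```text
clock: 18.7
position: [0.5401, -0.0985, 0.1806]
tool_rot: [1.377, 1.554, 0.575]
force: [0.7, -7.0, 0.6]
grip_width: 0.0168
```

```bash
python3 - <<'E'
from h import *
circ([10]*10)
fs,ps=grab('scene','s6'); fd,pd=grab('side','d6')
ims=[]
for f,p in((fs,ps),(fd,pd)):
    u,v=map(int,proj(p,(.49,.13,.08))); print(u-32,v-32); ims.append(cv2.resize(f[v-32:v+32,u-32:u+32],None,fx=6,fy=6,interpolation=cv2.INTER_CUBIC))
cv2.imwrite('pics/c6.png',np.hstack(ims)[:,:,::-1])
E
```

```text
P [ 0.5401 -0.0985  0.1806] r mm 42.7 ang 106.1 Frad -6.98 Ftan(cw) -1.24 Fz 0.57 w 0.0168 t 18.7
[[0.0, 0.19, 0.15], [0.0, 0.18, 0.17], [0.0, 0.15, 0.19], [0.0, 0.11, 0.22], [0.0, 0.07, 0.23], [0.0, 0.03, 0.24], [0.0, -0.01, 0.24], [-0.0, -0.05, 0.24], [-0.0, -0.1, 0.22], [-0.0, -0.13, 0.2]]
334 182
246 162
```

View pics/c6.png

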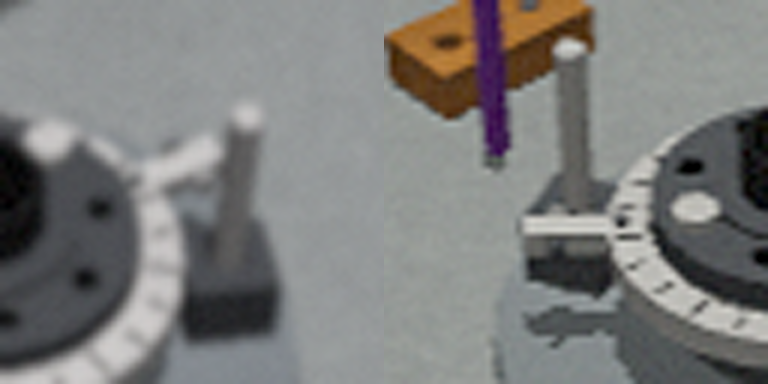

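```bash
python3 - <<'E'
from h import *
_,pa=load('s6');_,pb=load('d6'); c=np.array([.577,.0636])
for p,q in((pa,(334+212/6,182+151/6)),(pa,(334+160/6,182+172/6)),(pb,(246+143/6,162+225/6)),(pb,(246+225/6,162+225/6))):
    X=plane(p,*q,.08)[:2]; d=X-c; print(X.round(4),np.linalg.norm(d).round(4),np.degrees(np.arctan2(d[1],d[0]))%360)
h=np.array([.4945,.152])-c; print(np.degrees(np.arctan2(h[1],h[0])))
E
```

```text
[0.4597 0.1208] 0.1305 153.98085159982185
[0.4861 0.1075] 0.1009 154.23671832292447
[0.4555 0.1175] 0.133 156.0765388531562
[0.4913 0.0995] 0.093 157.25019179549594
133.02275660663184
```

>>> arm_command(
  delta_pos=[
    [0, 0.19, 0.15],
    [0, 0.18, 0.17],
    [0, 0.15, 0.19],
    [0, 0.11, 0.22],
    [0, 0.07, 0.23],
    [0, 0.03, 0.24],
    [0, -0.01, 0.24],
    [0, -0.05, 0.2],
    [0, 0, 0],
  ],
  rotation=[
    [0, 0, 0],
    [0, 0, 0],
    [0, 0, 0],
    [0, 0, 0],
    [0, 0, 0],
    [0, 0, 0],
    [0, 0, 0],
    [0, 0, 0],
    [0, 0, 0],
  ],
)

```text
clock: 19.7
position: [0.5907, -0.1232, 0.1805]
tool_rot: [2.508, 1.566, 1.703]
force: [-7.5, -6.8, 6.0]
grip_width: 0.0165
```

```bash
python3 - <<'E'
from h import *
circ([2]*10)
E
```

```text
P [ 0.5907 -0.1232  0.1805] r mm 41.99 ang 22.8 Frad -9.58 Ftan(cw) 3.36 Fz 5.98 w 0.0165 t 19.7
[[-0.0, -0.02, 0.05], [-0.0, -0.02, 0.04], [-0.0, -0.02, 0.04], [-0.0, -0.02, 0.04], [-0.0, -0.02, 0.04], [-0.0, -0.03, 0.04], [-0.0, -0.03, 0.04], [-0.0, -0.03, 0.04], [-0.0, -0.03, 0.04], [-0.0, -0.03, 0.04]]
```

>>> arm_command(
  delta_pos=[
    [0, -0.02, 0.05],
    [0, -0.02, 0.04],
    [0, -0.02, 0.04],
    [0, -0.02, 0.04],
    [0, -0.02, 0.04],
    [0, -0.03, 0.04],
    [0, -0.03, 0.04],
    [0, -0.03, 0.04],
    [0, -0.03, 0.04],
    [0, -0.03, 0.04],
  ],
  rotation=[
    [0, 0, 0],
    [0, 0, 0],
    [0, 0, 0],
    [0, 0, 0],
    [0, 0, 0],
    [0, 0, 0],
    [0, 0, 0],
    [0, 0, 0],
    [0, 0, 0],
    [0, 0, 0],
  ],
)

```text
clock: 20.7
position: [0.5933, -0.1311, 0.1806]
tool_rot: [-2.886, 1.546, 2.595]
force: [-12.6, 0.6, 7.4]
grip_width: 0.0167
```

```bash
python3 - <<'E'
from h import *
circ([2]*10)
E
```

```text
P [ 0.5933 -0.1311  0.1806] r mm 42.13 ang 11.5 Frad -12.22 Ftan(cw) -3.11 Fz 7.41 w 0.0167 t 20.7
[[-0.0, -0.03, 0.04], [-0.0, -0.03, 0.04], [-0.0, -0.03, 0.04], [-0.0, -0.03, 0.04], [-0.0, -0.03, 0.04], [-0.0, -0.03, 0.04], [-0.0, -0.03, 0.03], [-0.0, -0.04, 0.03], [-0.0, -0.04, 0.03], [-0.0, -0.04, 0.03]]
```

```bash
python3 - <<'E'
from h import *
circ([2.2]*10,r=.0412)
E
```

```text
P [ 0.5933 -0.1311  0.1806] r mm 42.13 ang 11.5 Frad -12.22 Ftan(cw) -3.11 Fz 7.41 w 0.0167 t 20.7
[[-0.0, -0.06, 0.03], [-0.0, -0.03, 0.04], [-0.0, -0.03, 0.04], [-0.0, -0.03, 0.04], [-0.0, -0.04, 0.04], [-0.0, -0.04, 0.04], [-0.0, -0.04, 0.04], [-0.0, -0.04, 0.03], [-0.0, -0.04, 0.03], [-0.0, -0.04, 0.03]]
```

>>> arm_command(
  delta_pos=[
    [-0.01, -0.06, 0.03],
    [0, -0.04, 0.04],
    [0, -0.04, 0.04],
    [0, -0.04, 0.04],
    [0, -0.04, 0.04],
    [0, -0.04, 0.04],
    [0, -0.04, 0.04],
    [0, -0.04, 0.03],
    [0, -0.04, 0.03],
    [0, -0.04, 0.03],
  ],
  rotation=[
    [0, 0, 0.05],
    [0, 0, 0.05],
    [0, 0, 0.05],
    [0, 0, 0],
    [0, 0, 0],
    [0, 0, 0],
    [0, 0, 0],
    [0, 0, 0],
    [0, 0, 0],
    [0, 0, 0],
  ],
)

```text
clock: 21.7
position: [0.5939, -0.137, 0.1806]
tool_rot: [2.991, 1.526, 2.196]
force: [-10.2, 2.5, 6.0]
grip_width: 0.0167
```

```bash
python3 - <<'E'
from h import *
circ([2.2]*10,r=.0415)
E
```

```text
P [ 0.5939 -0.137   0.1806] r mm 41.95 ang 3.5 Frad -9.99 Ftan(cw) -3.14 Fz 6.0 w 0.0167 t 21.7
[[-0.0, -0.05, 0.03], [-0.0, -0.04, 0.04], [-0.0, -0.04, 0.04], [-0.0, -0.04, 0.03], [-0.0, -0.04, 0.03], [-0.0, -0.04, 0.03], [-0.0, -0.04, 0.03], [-0.0, -0.04, 0.03], [-0.0, -0.05, 0.03], [-0.0, -0.05, 0.02]]
```

```bash
python3 - <<'E'
from h import *
move((.5939,-.137,.180))
E
```

```text
pos [ 0.5939 -0.137   0.1806] yjaw [0.713 0.701 0.007] shift mm [ 0.5 -0.   0.1] units [ 0.02 -0.    0.  ] turn deg [ 0.01 -2.52 -0.38] units [ 0.   -0.42 -0.06] F [-10.16   2.53   6.  ] w 0.0167 t 21.7
```

>>> arm_command(
  delta_pos=[
    [0, -0.06, 0.03],
    [0, -0.05, 0.04],
    [0, -0.05, 0.04],
    [0, -0.05, 0.04],
    [0, -0.05, 0.04],
    [0, -0.05, 0.04],
    [0, -0.05, 0.04],
    [0, -0.05, 0.04],
    [0, -0.05, 0.03],
    [0, -0.05, 0.03],
  ],
  rotation=[
    [0, -0.1, 0],
    [0, -0.1, 0],
    [0, -0.1, 0],
    [0, -0.1, 0],
    [0, 0, 0],
    [0, 0, 0],
    [0, 0, 0],
    [0, 0, 0],
    [0, 0, 0],
    [0, 0, 0],
  ],
)

```text
clock: 22.7
position: [0.5937, -0.1415, 0.1805]
tool_rot: [2.842, 1.546, 2.057]
force: [-8.4, 4.4, 5.6]
grip_width: 0.0165
```

```bash
python3 - <<'E'
from h import *
circ([2.6]*10,r=.0415)
move((.5939,-.137,.180))
E
```

```text
P [ 0.5937 -0.1415  0.1805] r mm 41.74 ang -2.7 Frad -8.57 Ftan(cw) -4.02 Fz 5.63 w 0.0165 t 22.7
[[-0.0, -0.05, 0.04], [-0.0, -0.05, 0.04], [-0.0, -0.05, 0.04], [-0.0, -0.05, 0.03], [-0.0, -0.05, 0.03], [-0.0, -0.06, 0.03], [-0.0, -0.06, 0.03], [-0.0, -0.06, 0.02], [-0.0, -0.06, 0.02], [-0.0, -0.06, 0.02]]
pos [ 0.5937 -0.1415  0.1805] yjaw [0.707 0.708 0.007] shift mm [ 0.6  3.3 -3. ] units [ 0.02  0.11 -0.1 ] turn deg [ 0.   -1.34 -0.41] units [ 0.   -0.22 -0.07] F [-8.37  4.42  5.63] w 0.0165 t 22.7
```

```bash
cat >> h.py <<'E'
def look(tag,ref='6'):
    for n,k,q in (('scene','s',(374.9,200.6)),('side','d',(276.5,170))):
        f,p=grab(n,k+tag); g,_=load(k+ref); u,v=int(q[0]),int(q[1])
        a=[cv2.resize(i[v-6:v+14,u-14:u+14],None,fx=4,fy=4,interpolation=cv2.INTER_CUBIC).astype(np.float32).mean(2) for i in (f,g)]
        t=a[1][12:-12,16:-16]; m=cv2.matchTemplate(a[0],t,cv2.TM_CCOEFF_NORMED); _,s,_,l=cv2.minMaxLoc(m)
        print(n,'pin top shift px',(l[0]-16)/4,(l[1]-12)/4,'score',round(s,3))
    hsv=cv2.cvtColor(f,cv2.COLOR_RGB2HSV); R=(slice(185,215),slice(262,282)); M=(f[R].min(2)>150)&(hsv[R][:,:,1]<60)
    vv,uu=np.nonzero(M); 
    if len(uu): 
        X=np.array([plane(p,u+262,v+185,.08)[:2] for u,v in zip(uu,vv)]); d=X-[.577,.0636]; r=np.hypot(*d.T); a=np.degrees(np.arctan2(d[:,1],d[:,0]))%360
        k=(r>.1)&(r<.14); print('bar n',k.sum(),'ang mean',a[k].mean().round(2),'min',a[k].min().round(1),'r',r[k].max().round(3))
E
python3 - <<'E'
from h import *
look('7')
E
```

```text
scene pin top shift px 0.5 0.5 score 0.781
side pin top shift px 0.0 0.0 score 0.998
bar n 53 ang mean 145.86 min 129.0 r 0.14
```

>>> arm_command(
  delta_pos=[
    [0, -0.07, 0.06],
    [0, -0.07, 0.06],
    [0, -0.07, 0.05],
    [0, -0.07, 0.05],
    [0, -0.07, 0.05],
    [0, -0.07, 0.05],
  ],
  rotation=[
    [0, 0, 0],
    [0, 0, 0],
    [0, 0, 0],
    [0, 0, 0],
    [0, 0, 0],
    [0, 0, 0],
  ],
)

```text
clock: 23.4
position: [0.5931, -0.1476, 0.1805]
tool_rot: [2.936, 1.531, 2.159]
force: [-10.6, 5.6, 8.5]
grip_width: 0.0167
```

```bash
python3 - <<'E'
from h import *
circ([3.7]*10,r=.0415)
look('8')
E
```

```text
P [ 0.5931 -0.1476  0.1805] r mm 41.85 ang -11.1 Frad -11.48 Ftan(cw) -3.44 Fz 8.54 w 0.0167 t 23.4
[[-0.0, -0.08, 0.04], [-0.0, -0.08, 0.04], [-0.0, -0.08, 0.04], [-0.0, -0.08, 0.03], [-0.0, -0.09, 0.03], [-0.0, -0.09, 0.02], [-0.0, -0.09, 0.01], [-0.0, -0.09, 0.01], [-0.0, -0.09, 0.0], [-0.0, -0.09, -0.0]]
scene pin top shift px 0.25 0.0 score 0.792
side pin top shift px 0.0 0.0 score 0.998
bar n 56 ang mean 144.69 min 120.5 r 0.14
```

>>> arm_command(
  delta_pos=[
    [-0.01, -0.09, 0.03],
    [-0.01, -0.09, 0.03],
    [-0.01, -0.09, 0.03],
    [0, -0.09, 0.02],
    [0, -0.09, 0.02],
    [0, -0.09, 0.02],
  ],
  rotation=[
    [0, 0, 0],
    [0, 0, 0],
    [0, 0, 0],
    [0, 0, 0],
    [0, 0, 0],
    [0, 0, 0],
  ],
)

```text
clock: 24.1
position: [0.5892, -0.1578, 0.1806]
tool_rot: [2.838, 1.529, 2.065]
force: [2.2, 3.4, -3.6]
grip_width: 0.0165
```

```bash
python3 - <<'E'
from h import *
circ([3.7]*10,r=.0412)
look('9')
E
```

```text
P [ 0.5892 -0.1578  0.1806] r mm 41.46 ang -26.1 Frad 0.47 Ftan(cw) -4.05 Fz -3.61 w 0.0165 t 24.1
[[-0.0, -0.09, 0.02], [-0.0, -0.09, 0.02], [-0.0, -0.09, 0.01], [-0.0, -0.09, 0.01], [-0.0, -0.09, 0.0], [-0.0, -0.09, -0.0], [-0.0, -0.09, -0.01], [-0.0, -0.09, -0.01], [-0.0, -0.09, -0.02], [-0.0, -0.08, -0.03]]
scene pin top shift px 0.25 -0.25 score 0.787
side pin top shift px 0.0 0.0 score 0.998
bar n 57 ang mean 145.3 min 120.5 r 0.139
```

>>> arm_command(
  delta_pos=[
    [0, -0.09, 0.02],
    [0, -0.09, 0.02],
    [0, -0.09, 0.01],
    [0, -0.09, 0.01],
    [0, -0.09, 0.0],
    [0, -0.09, 0],
  ],
  rotation=[
    [0, 0, 0],
    [0, 0, 0],
    [0, 0, 0],
    [0, 0, 0],
    [0, 0, 0],
    [0, 0, 0],
  ],
)

```text
clock: 24.8
position: [0.5783, -0.1717, 0.1806]
tool_rot: [2.833, 1.529, 2.06]
force: [0.6, 5.9, -1.3]
grip_width: 0.0168
```

```bash
python3 - <<'E'
from h import *
circ([3.7]*10,r=.0412)
look('10')
E
```

```text
P [ 0.5783 -0.1717  0.1806] r mm 41.57 ang -50.8 Frad -4.14 Ftan(cw) -4.21 Fz -1.27 w 0.0168 t 24.8
[[-0.0, -0.09, -0.03], [-0.0, -0.09, -0.02], [-0.0, -0.09, -0.02], [0.0, -0.08, -0.03], [0.0, -0.08, -0.03], [0.0, -0.08, -0.04], [0.0, -0.08, -0.05], [0.0, -0.07, -0.05], [0.0, -0.07, -0.05], [0.0, -0.07, -0.06]]
scene pin top shift px 0.0 -0.25 score 0.837
side pin top shift px 0.0 0.0 score 0.998
bar n 51 ang mean 143.63 min 120.5 r 0.139
```

>>> arm_command(
  delta_pos=[
    [0, -0.06, -0.02],
    [0, -0.06, -0.02],
    [0, -0.06, -0.02],
    [0, -0.06, -0.02],
    [0, -0.06, -0.02],
  ],
  rotation=[
    [0, 0, 0],
    [0, 0, 0],
    [0, 0, 0],
    [0, 0, 0],
    [0, 0, 0],
  ],
)

```text
clock: 25.4
position: [0.5697, -0.1771, 0.1807]
tool_rot: [2.821, 1.53, 2.048]
force: [2.9, 3.6, -3.7]
grip_width: 0.0166
```

```bash
python3 - <<'E'
from h import *
circ([2.7]*10,r=.0412)
look('11')
E
```

```text
P [ 0.5697 -0.1771  0.1807] r mm 41.57 ang -64.8 Frad -2.04 Ftan(cw) -4.2 Fz -3.67 w 0.0166 t 25.4
[[0.0, -0.06, -0.04], [0.0, -0.06, -0.03], [0.0, -0.06, -0.03], [0.0, -0.06, -0.03], [0.0, -0.05, -0.03], [0.0, -0.05, -0.04], [0.0, -0.05, -0.04], [0.0, -0.05, -0.04], [0.0, -0.05, -0.04], [0.0, -0.04, -0.05]]
scene pin top shift px 0.0 -0.25 score 0.846
side pin top shift px 0.0 0.0 score 0.998
bar n 50 ang mean 142.85 min 120.5 r 0.14
```

>>> arm_command(
  delta_pos=[
    [0, -0.06, -0.03],
    [0, -0.06, -0.03],
    [0, -0.06, -0.03],
    [0, -0.06, -0.03],
    [0, -0.05, -0.04],
    [0, -0.05, -0.04],
  ],
  rotation=[
    [0, 0, 0],
    [0, 0, 0],
    [0, 0, 0],
    [0, 0, 0],
    [0, 0, 0],
    [0, 0, 0],
  ],
)

```text
clock: 26.1
position: [0.5574, -0.1808, 0.1807]
tool_rot: [2.824, 1.531, 2.05]
force: [4.1, 1.0, -6.0]
grip_width: 0.017
```

```bash
python3 - <<'E'
from h import *
circ([2.7]*10,r=.0412)
look('12')
E
```

```text
P [ 0.5574 -0.1808  0.1807] r mm 41.67 ang -82.5 Frad -0.47 Ftan(cw) -4.25 Fz -6.03 w 0.017 t 26.1
[[0.0, -0.04, -0.05], [0.0, -0.05, -0.04], [0.0, -0.05, -0.05], [0.0, -0.04, -0.05], [0.0, -0.04, -0.05], [0.0, -0.04, -0.05], [0.0, -0.04, -0.05], [0.0, -0.03, -0.06], [0.0, -0.03, -0.06], [0.0, -0.03, -0.06]]
scene pin top shift px 0.0 0.0 score 0.859
side pin top shift px 0.0 0.0 score 0.998
bar n 51 ang mean 141.47 min 120.5 r 0.14
```

>>> arm_command(
  delta_pos=[
    [0, -0.05, -0.05],
    [0, -0.05, -0.05],
    [0, -0.04, -0.05],
    [0, -0.04, -0.05],
    [0, -0.04, -0.05],
    [0, -0.04, -0.05],
  ],
  rotation=[
    [0, 0, 0],
    [0, 0, 0],
    [0, 0, 0],
    [0, 0, 0],
    [0, 0, 0],
    [0, 0, 0],
  ],
)

```text
clock: 26.8
position: [0.5449, -0.1807, 0.1807]
tool_rot: [2.822, 1.532, 2.048]
force: [5.9, 0.3, -9.1]
grip_width: 0.0172
```

```bash
python3 - <<'E'
from h import *
circ([2.7]*10,r=.0412)
look('13')
E
```

```text
P [ 0.5449 -0.1807  0.1807] r mm 41.8 ang -99.8 Frad -1.26 Ftan(cw) -5.77 Fz -9.12 w 0.0172 t 26.8
[[0.0, -0.02, -0.07], [0.0, -0.03, -0.06], [0.0, -0.03, -0.06], [0.0, -0.03, -0.06], [0.0, -0.02, -0.06], [0.0, -0.02, -0.06], [0.0, -0.02, -0.06], [0.0, -0.02, -0.06], [0.0, -0.01, -0.06], [0.0, -0.01, -0.06]]
scene pin top shift px 0.5 1.25 score 0.836
side pin top shift px 0.5 -0.75 score 0.932
bar n 48 ang mean 140.99 min 129.0 r 0.14
```

>>> arm_command(
  delta_pos=[
    [0.01, -0.02, -0.05],
    [0.01, -0.02, -0.05],
    [0, -0.02, -0.05],
  ],
  rotation=[
    [0, 0, 0],
    [0, 0, 0],
    [0, 0, 0],
  ],
)

```text
clock: 27.2
position: [0.5408, -0.1798, 0.1807]
tool_rot: [2.801, 1.534, 2.027]
force: [6.1, -2.1, -12.7]
grip_width: 0.0169
```

```bash
python3 - <<'E'
from h import *
circ([2]*4,r=.0415)
look('14')
E
```

```text
P [ 0.5408 -0.1798  0.1807] r mm 41.81 ang -105.5 Frad 0.42 Ftan(cw) -6.41 Fz -12.74 w 0.0169 t 27.2
[[0.0, -0.01, -0.05], [0.0, -0.02, -0.04], [0.0, -0.02, -0.04], [0.0, -0.02, -0.04]]
scene pin top shift px 1.25 2.25 score 0.803
side pin top shift px 1.0 -1.25 score 0.878
bar n 51 ang mean 140.96 min 127.1 r 0.14
```

>>> arm_command(
  delta_pos=[
    [0.01, -0.02, -0.05],
    [0.01, -0.02, -0.05],
  ],
  rotation=[
    [0, 0, 0],
    [0, 0, 0],
  ],
)

```text
clock: 27.5
position: [0.5386, -0.1792, 0.1807]
tool_rot: [2.76, 1.536, 1.985]
force: [8.2, -2.5, -7.0]
grip_width: 0.017
```

```bash
python3 - <<'E'
from h import *
circ([2]*4,r=.0415)
look('15')
E
```

```text
P [ 0.5386 -0.1792  0.1807] r mm 41.87 ang -108.7 Frad -0.28 Ftan(cw) -8.57 Fz -7.01 w 0.017 t 27.5
[[0.0, -0.01, -0.05], [0.0, -0.02, -0.04], [0.0, -0.02, -0.05], [0.0, -0.02, -0.05]]
scene pin top shift px 1.25 2.75 score 0.81
side pin top shift px 1.0 -1.25 score 0.872
bar n 54 ang mean 141.28 min 129.0 r 0.14
```

Contact is felt. The tangential force rose from 4.2 N to 8.6 N, and the pin leaned and then stopped. That is about 25 N on the pin, so I stop here, relax and let go.

>>> arm_command(
  delta_pos=[
    [0, 0, 0],
    [0, 0, 0],
  ],
  rotation=[
    [0, 0, 0],
    [0, 0, 0],
  ],
)

```text
clock: 27.8
position: [0.5385, -0.1791, 0.1807]
tool_rot: [2.76, 1.536, 1.985]
force: [4.9, -0.5, -7.9]
grip_width: 0.0165
```

```bash
python3 - <<'E'
from h import *
circ([2]*4,r=.0415)
E
```

```text
P [ 0.5385 -0.1791  0.1807] r mm 41.87 ang -108.8 Frad -1.08 Ftan(cw) -4.81 Fz -7.93 w 0.0165 t 27.8
[[0.0, -0.01, -0.05], [0.0, -0.02, -0.04], [0.0, -0.02, -0.05], [0.0, -0.02, -0.05]]
```

>>> arm_command(
  delta_pos=[
    [0, 0, 0],
    [0, 0, 0],
    [0, 0, 0],
    [0, 0, 0],
    [0, 0, 0],
    [0, 0, 0],
    [0, 0, 0],
  ],
  rotation=[
    [0, 0, 0],
    [0, 0, 0],
    [0, 0, 0],
    [0, 0, 0],
    [0, 0, 0],
    [0, 0, 0],
    [0, 0, 0],
  ],
  gripper=-1,
)

```text
clock: 28.5
position: [0.5375, -0.1791, 0.1815]
tool_rot: [2.789, 1.535, 2.014]
force: [0.3, -0.9, -0.2]
grip_width: 0.0854
```

```bash
python3 - <<'E'
from h import *
circ([2]*4,r=.0415); move((.5385,-.179,.28))
look('16')
f,p=grab('wrist','w16')
E
```

```text
P [ 0.5375 -0.1791  0.1815] r mm 42.16 ang -110.1 Frad 0.79 Ftan(cw) -0.56 Fz -0.22 w 0.0854 t 28.5
[[0.0, 0.0, -0.05], [0.0, -0.02, -0.04], [0.0, -0.02, -0.05], [0.0, -0.01, -0.05]]
pos [ 0.5375 -0.1791  0.1815] yjaw [0.7   0.714 0.012] shift mm [-98.5   2.   -2.7] units [-3.28  0.07 -0.09] turn deg [ 0.01 -1.95 -0.72] units [ 0.   -0.32 -0.12] F [ 0.26 -0.93 -0.22] w 0.0854 t 28.5
scene pin top shift px 1.25 2.5 score 0.808
side pin top shift px 1.0 -1.25 score 0.877
bar n 52 ang mean 140.59 min 127.1 r 0.14
```

View pics/w16.png

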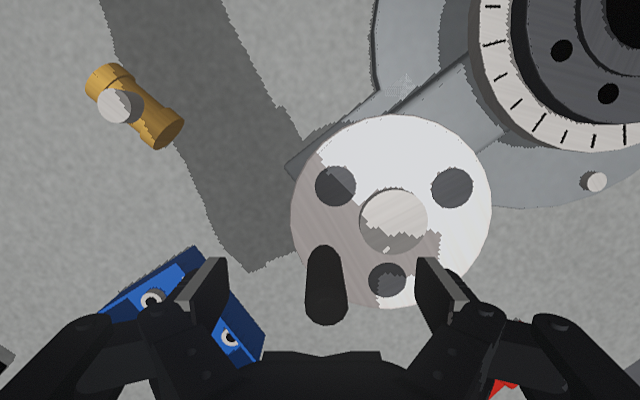

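The handle is at (326,285), clear between the open jaws, and the pin is still leaning against the screw. I retreat upward.

>>> arm_command(
  delta_pos=[
    [-0.3, 0.01, -0.01],
    [-0.6, 0.02, -0.02],
    [-0.8, 0.02, -0.02],
    [-0.8, 0.02, -0.02],
    [-0.8, 0, 0],
    [0, 0, 0],
    [0, 0, 0],
  ],
  rotation=[
    [0, 0, 0],
    [0, 0, 0],
    [0, 0, 0],
    [0, 0, 0],
    [0, 0, 0],
    [0, 0, 0],
    [0, 0, 0],
  ],
)

```text
clock: 29.35
position: [0.5388, -0.1795, 0.2875]
tool_rot: [2.781, 1.535, 2.005]
force: [-0.2, 0.1, -0.3]
grip_width: 0.0853
```

```bash
python3 - <<'E'
from h import *
move((.5385,-.179,.28)); look('17'); look('18',ref='16')
f,p=load('w16'); print('handle est',plane(p,326,300,.204))
f,p=grab('wrist','w17'); ims=[]
for k,n in(('s17',''),('d17','')):
    f,p=load(k); u,v=map(int,proj(p,(.49,.13,.09))); ims.append(cv2.resize(f[v-32:v+32,u-32:u+32],None,fx=6,fy=6,interpolation=cv2.INTER_CUBIC))
cv2.imwrite('pics/c17.png',np.hstack(ims)[:,:,::-1])
E
```

```text
pos [ 0.5388 -0.1795  0.2875] yjaw [0.7   0.714 0.013] shift mm [ 7.5  0.  -0.3] units [ 0.25  0.   -0.01] turn deg [ 0.01 -1.92 -0.72] units [ 0.   -0.32 -0.12] F [-0.21  0.11 -0.31] w 0.0853 t 29.35
scene pin top shift px 1.25 2.75 score 0.807
side pin top shift px 1.0 -1.25 score 0.877
bar n 45 ang mean 142.46 min 129.0 r 0.14
scene pin top shift px 0.0 0.0 score 0.998
side pin top shift px 0.0 0.0 score 0.998
bar n 42 ang mean 141.7 min 129.0 r 0.14
handle est [ 0.53767112 -0.17781521  0.204     ]
```

View pics/c17.png

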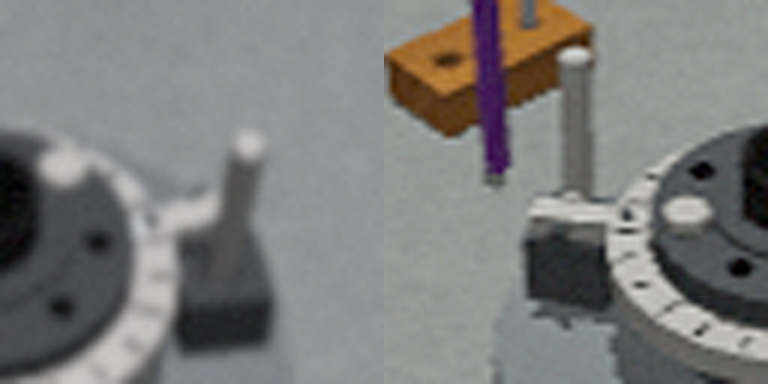

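```bash
python3 -c "
from workcell import bot; print(bot.job_done())"
```

```text
the job is handed in; nothing more can be done
None
```

The stop pin is home in the stop block with the stop arm's screw resting against it, and the job is handed in at about 29.6 s. No verdict comes back, so success is not confirmed.

- **Pin:** I gripped it in the rack and lowered it into the hole until the bottom was felt (about 3.6 N, with the tool at the height that puts the foot home). Then I released it; the pictures showed it upright.
- **Winding:** About 750° of clockwise wheel gave about 47° of table travel. The running force at the handle was about 4.2 N, more than the 3 N given. The pin then leaned until it stopped, and the force rose to about 8.6 N. By the 6-to-1 rule that is roughly 25 N on the pin, a little over the 20 N called plenty and well under 60 N. I stopped there, relaxed and let go.
- **Last checks:** After I let go and backed off, the pin top did not move between pictures in either camera, the handle had not backed off within about 2°, and the gripper was clear of everything.
- **Weaker readings:** The remaining force on the pin after release was inferred from these checks, not measured. My automatic bar-angle reading varied by about 2°, so I did not use it. The scene camera's match of the pin top was also weak (about 0.8).
- **Look-alikes:** I never touched the dowel or the purple pins. The dowel was still in the rack in the last picture.

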